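# Reset the tripped cut-out under the push-latch flap of a dry-block heater

## Robot

A 6-joint arm with a two-finger parallel gripper is mounted at the origin on the work surface. World frame = base frame: x ahead of the robot, y to its left, z up, the work surface at z = 0. Lengths are in mm, angles in rad, forces in N, time in s.
With the tool pointing down it reaches from about 325 to 900 mm from the base axis. Payload 6.1 kg.
Tool frame: the origin (TCP) lies midway between the tips of the shut fingers; the grasp point (between the pads) lies 19 mm behind it; z points along the fingers, y is the direction in which the jaws open and shut (so a half turn about z gives the same grasp; the last joint's range is limited). The gripper opens to 87 mm and grips with 3 to 60 N. Pads are 19 mm wide; open, the fingers measure 117 mm over their backs; the gripper's body (75 mm by 190 mm) begins 51 mm behind the grasp point.
Start: joints at [1.144, 0.22, 1.526, -0, 1.395, -0.126], TCP at [185.176, 596.93, 222.538] pointing down, gripper open.
Joint ranges: [-2.98, 2.98], [-0.91, 2.08], [0.09, 2.57], [-1.24, 4.39], [0.2, 2.65], [-2.68, 2.68]. Speed limits (rad/s): [2.57, 2.57, 3.01, 3.14, 3.14, 3.14].

## Interface

Orientations are given as [roll, pitch, yaw] about the fixed x, y, z axes, in that order (R = Rz(yaw) Ry(pitch) Rx(roll)).
In Python, from rig import robot gives the robot as it stands. The module is installed in compiled form; this text tells all that it offers. Calls block until the motion is done:
- robot.move_pose(position, orientation): joint-space move of the TCP to a pose.
- robot.move_linear(position, rot=None, max_speed=150, force_limit=None): straight line of the TCP; rot=None keeps the orientation; max_speed is the mean speed in mm/s. With force_limit (N) it stops when the force on the tool has changed by that much, and returns True; else False.
- robot.move_joints(angles): joint-space move.
- robot.set_gripper(opening, squeeze=None): opening from 0.0 (shut) to 1.0 (fully open); squeeze is the grip in N (None keeps the last); returns when the fingers have stopped.
- robot.wait(seconds).
- robot.ik(position, orientation): joint angles nearest the present ones, or None.
- robot.state(): the state.
- robot.grab_frame(name): name is "side" or "top"; returns the picture (420x560x3 uint8, blue, green, red); there is no depth.
- robot.get_calibration(name): a dict with "mtx" (3x3 intrinsics, pixels), "R" (3x3) and "t" (3): a world point X has camera coordinates R X + t. Camera axes: x right, y down, z forward; pixel columns grow to the right and rows downward; lengths in mm; the calibration is good to about 2 mm. A picture is of the moment at which its call begins. get_calibration takes no time and is no camera call.
A pose or a line that the arm cannot do raises robot.PlanningError and nothing moves.
- robot.hand_in(): hands the job in, once; it reports no verdict.
Trained networks look in the newest picture that a camera, given by its name, has taken for a name from the list of things; names that differ only in an ending like _2 or _b are one class to them, and where a whole thing is asked for, a point or a joint stands for the part that bears it (a point fixed in the world has none). Each returns a list of dicts, best first, with "conf" (0 to 1); they miss things now and then, are a little off and sometimes report something else, mostly with a low value. They report only what shows in the picture. A call takes as long as a camera call.
- robot.look_for(label, camera): "box" ([left, top, width, height] in pixels, round what is visible of it).
- robot.silhouettes(label, camera): "mask" (420x560 bool, what is visible of it) and "box" ([left, top, width, height] in pixels, round what is visible of it).
The state is a dict: "time_s": time; "joint_positions": joint angles; "joint_vel": joint speeds; "effort": joint torques, N m; "ee_pos": TCP position; "tool_rot": TCP orientation; "force": force on the tool from outside, world axes, zero at the start; "ft_torque": the same for the moment, N m; "opening": opening from 0.0 (shut) to 1.0 (fully open).
Only numpy, scipy, OpenCV 4.12 (cv2) and the standard library are available. Lean on these libraries where they do the work, as an engineer would, in place of code of your own. Each camera call takes 0.05 s, during which the arm holds its last target.

## Task

The dry-block heater has tripped its over-temperature cut-out. Press the front edge of the grey push-latch service flap on its top and let go, so that it pops open by itself; press the reset button underneath fully in; then push the flap shut and press it down until it latches flush again. Just press and push, without forcing anything, and do not pick up, tip or shift the tubes, bottles and boxes around.

Things in the scene. Friction and masses are not known exactly. Their poses are not given: they have to be found in the camera images.
- heater: Dry-block heater, white casing 220 (x) x 320 (y) x 115 mm high, fixed, upright, turned by up to 0.3 rad. Origin: centre of its underside; x to its back, y to its left, z up; sloping panel with display faces -x, to the robot. Top: grey service flap in the left half (x -51 to 15, y 30 to 140 mm), block with tubes in the right. Under the flap a 22 mm deep recess, latch in its front left corner.
- flap_press (a point): Press point on the flap's outer (top) face: mid-width, 55 mm from the hinge line, 11 mm from the free front edge, marked by three ridges. Moves with the flap; z is the face's outward normal, x points to the hinge. The flap is a rigid plate 66 (hinge to free edge) x 110 x 4 mm, flush with the casing top when latched, with a 27 mm striker stalk under its front left corner.
- flap_hinge (a point): Middle of the flap's hinge line, which runs along the heater's y at its x = 15 mm, 2 mm below the casing top (mid-thickness of the flap). The hinge is on the side away from the panel: the front edge rises. A scoop in the casing in front of the free edge, 9.5 mm lower than the top and 22 mm long, lets a finger overhang the edge.
- flap (a joint): Flap angle, rad: 0 latched flush; open positive, stop at 1.15 (free edge 60 mm above the casing top, 27 mm in front of the hinge); pressed in negative, firm stop at -0.118 (press point 6.5 mm down). Push-push latch: press past -0.1, about 3 N at the press point, and let go: a latched flap springs open in 1 s; one pushed down from open stays latched. Let go sooner, it goes back as it was.
- button_top (a point): Centre of the flat top of the white reset button, 18 mm diameter, upright, in the recess, 49 mm in front of the flap's hinge line and 17 mm to the right of the middle of the flap; 9 mm below the casing top when tripped (out). Hidden under the flap while that is shut.
- reset_button (a joint): Travel of the reset button in m: 0 tripped (out), 0.005 fully in, against a stop. Takes about 5 N downward, has no return spring and stays where it is pushed.
- tube_a: Small capped sample tube, 13 mm diameter at the cap, 39.5 mm long, standing loose in a well of the heater's block, its cap about 9 mm above the casing top. Origin: its lower end. Leave alone, like tubes b and c.
- tube_b: As tube_a, another well.
- tube_c: As tube_a, another well.
- small_jar: White jar, 40 mm diameter, 50 mm high, standing on the rear right of the heater's top behind the block. Origin: centre of its underside. Leave alone.
- tall_bottle: White jar, 60 mm diameter, 105 mm high, on the table. Origin: centre of its underside. Leave alone.
- slim_bottle: Yellow bottle with black cap, 42 mm diameter, 90 mm high, on the table. Origin: centre of its underside. Leave alone.
- carton: White medicine carton 45 x 95 x 28 mm lying on the table. Origin: centre of its underside. Leave alone.
- tub: Clear clip-lid tub 108 x 138 x 63 mm on the table. Origin: centre of its underside. Leave alone.

How it is judged (in metres and radians):
On the way, in this order (a step that is already met when the one before it is completed fails the run):
1. the flap is pressed in below flush, with the reset button still out (value of joint flap below -0.08 rad and value of joint reset_button below 0.003 m).
2. the flap has popped open by itself, with the robot not touching the heater (value of joint flap above 0.9 rad and contact force between the arm and heater below 0.5 N), for 0.1 s.
3. the reset button is fully in while the flap is open (value of joint reset_button above 0.004 m and value of joint flap above 0.6 rad), for 0.1 s.
4. the flap is pressed down past flush again (value of joint flap below -0.08 rad).
At the end, for the whole second after the job is handed in: The flap is latched by itself within 0.03 rad of flush and at rest, and the reset button is at least 4 mm in (value of joint flap between -0.03 and 0.03 rad and value of joint reset_button above 0.004 m and velocity of joint flap between -0.05 and 0.05 rad/s); the robot touches nothing.
It fails at once if a sample tube is lifted, or moved by more than 12 mm (distance of any of tube_a, tube_b, tube_c from where it was at the start of the episode above 0.012 m or angle between any of tube_a, tube_b, tube_c's own z axis and vertical above 0.35 rad).
It fails at once if a jar or bottle is lifted, tipped, or moved by more than 20 mm (distance of any of small_jar, tall_bottle, slim_bottle from where it was at the start of the episode above 0.02 m or angle between any of small_jar, tall_bottle, slim_bottle's own z axis and vertical above 0.35 rad).
It fails at once if the carton or the tub is lifted, tipped, or moved by more than 20 mm (distance of any of carton, tub from where it was at the start of the episode above 0.02 m or angle between any of carton, tub's own z axis and vertical above 0.35 rad).
It fails at once if the heater or its flap is pushed with more than 60 N (contact force between the arm and heater above 60 N).
It also fails if it takes over 51 s, if anything falls off the work surface, if the arm or the gripper's body presses on something with over 40 N, if the wrist force passes 120 N, or if a joint passes its speed limit or range.

## Working session

There is one attempt and no reset: what is moved stays moved. The work goes in short steps, each a Python script; the robot and the scene stay as the last script left them, time stands still between calls to the robot, and variables do not carry over. Pictures are saved under pics/ and viewed, and the job is handed in when it is done.

```bash
mkdir -p pics; python3 - <<'E'
from rig import robot
import cv2,numpy as np
for c in("side","top"):
    f=robot.grab_frame(c); cv2.imwrite(f"pics/{c}0.png",f)
    k=robot.get_calibration(c); print(c,k["mtx"].round(1).tolist(),(-k["R"].T@k["t"]).round(1),k["R"].round(3).tolist())
    for l in("heater","flap_press","flap_hinge","button_top"):
        print(l,[(np.round(d["box"]).tolist(),round(d["conf"],2)) for d in robot.look_for(l,c)])
s=robot.state();print(s["time_s"],s["tool_rot"],s["ee_pos"],s["force"])
E
```

```text
side [[420.0, 0.0, 275.8], [0.0, 420.0, 206.9], [0.0, 0.0, 1.0]] [ 164.9 -544.6  869.3] [[0.857, -0.515, -0.003], [-0.399, -0.661, -0.635], [0.325, 0.546, -0.772]]
heater [([271.0, 147.0, 143.0, 148.0], 0.85)]
flap_press [([295.0, 157.0, 40.0, 40.0], 0.58)]
flap_hinge [([294.0, 161.0, 43.0, 38.0], 0.7)]
button_top []
top [[386.0, 0.0, 273.8], [0.0, 386.0, 205.3], [0.0, 0.0, 1.0]] [ 337.2   -8.1 1099.4] [[0.019, -1.0, -0.013], [-0.983, -0.017, -0.181], [0.18, 0.017, -0.983]]
heater [([236.0, 123.0, 134.0, 107.0], 0.85), ([247.0, 158.0, 47.0, 30.0], 0.45), ([406.0, 218.0, 38.0, 20.0], 0.28)]
flap_press [([250.0, 158.0, 41.0, 28.0], 0.56)]
flap_hinge [([246.0, 155.0, 47.0, 32.0], 0.86)]
button_top []
0.5 [-3.14157439e+00  5.82099839e-06  2.84083501e+00] [185.16706333 596.92840151 222.52613221] [ 0.8143596   0.07240272 -0.51188616]
```

View pics/side0.png

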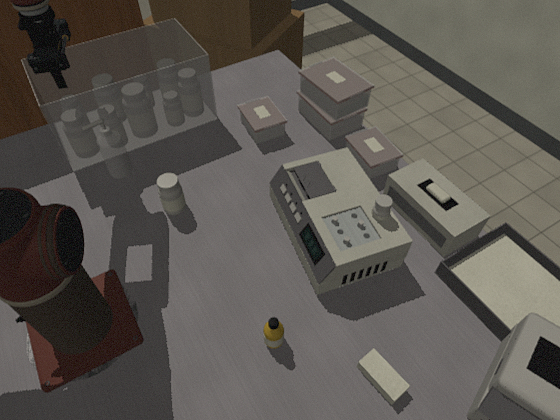

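View pics/top0.png

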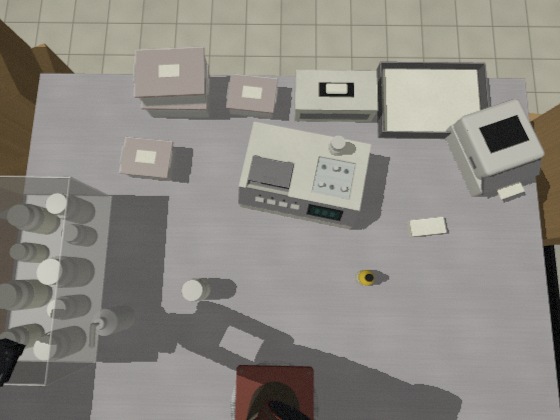

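```bash
python3 - <<'E'
import cv2
a=cv2.imread("pics/side0.png")[135:305,255:430];b=cv2.imread("pics/top0.png")[110:240,225:380]
cv2.imwrite("pics/sc.png",cv2.resize(a,None,fx=3.4,fy=3.4,interpolation=3))
cv2.imwrite("pics/tc.png",cv2.resize(b,None,fx=4.5,fy=4.5,interpolation=3))
E
```

```text
(no output)
```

View pics/sc.png

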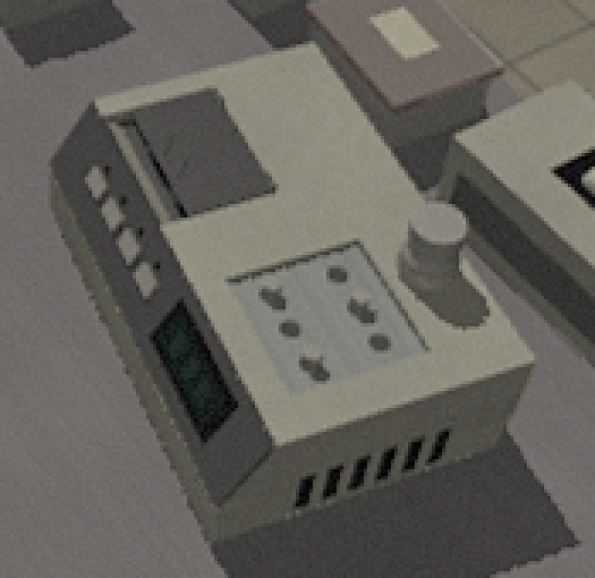

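View pics/tc.png

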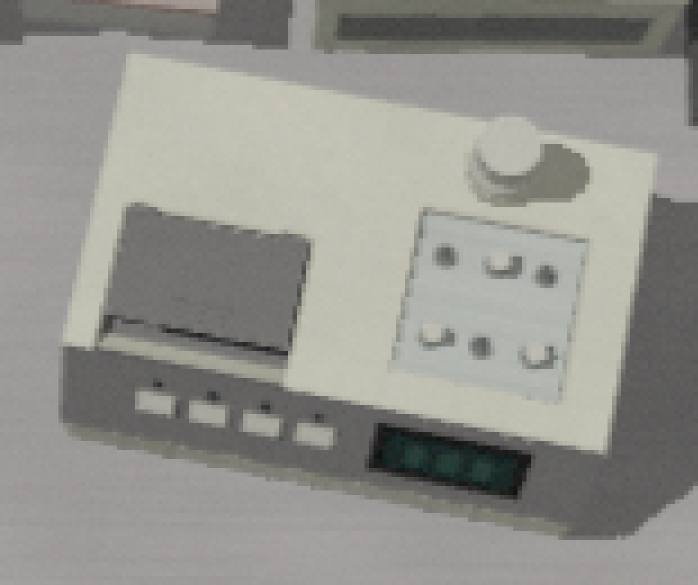

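```bash
cat > h.py <<'E'
from rig import robot
import numpy as np,cv2,json
from scipy.optimize import least_squares
from scipy.spatial.transform import Rotation as Ro
def proj(c,X):
    k=robot.get_calibration(c); p=np.atleast_2d(X)@k["R"].T+k["t"]; p=p@k["mtx"].T; return p[:,:2]/p[:,2:]
def H2W(q,P):
    P=np.atleast_2d(np.asarray(P,float)); c,s=np.cos(q[2]),np.sin(q[2])
    return np.c_[q[0]+c*P[:,0]-s*P[:,1],q[1]+s*P[:,0]+c*P[:,1],P[:,2]]
E
cat > fit.py <<'E'
from h import *
P=[(110,160,115),(110,-160,115),(15,140,115),(15,30,115),(-51,140,115),(-51,30,115)]
T=np.array([(128,55),(655,155),(127,205),(312,238),(107,318),(293,353)])/4.5+[225,110]
S=np.array([(315,42),(533,360),(218,90),(275,190),(133,122),(187,215)])/3.4+[255,135]
def f(q,cs=("top","side")):
    return np.r_[tuple((proj(c,H2W(q,P))-o).ravel() for c,o in(("top",T),("side",S)) if c in cs)]
for cs in (("top",),("side",),("top","side")):
    r=least_squares(f,[600,0,-.2],args=(cs,),loss="soft_l1"); print(cs,r.x.round(3),f(r.x,cs).reshape(-1,2).round(1).tolist())
q=r.x; json.dump(q.tolist(),open("q.json","w"))
E
cat > ov.py <<'E'
from h import *
q=json.load(open("q.json"))
for c,(y0,y1,x0,x1),s in(("side",(135,305,255,430),3.4),("top",(110,240,225,380),4.5)):
    im=cv2.resize(cv2.imread(f"pics/{c}0.png")[y0:y1,x0:x1],None,fx=s,fy=s,interpolation=3)
    for poly in([(110,160,115),(110,-160,115)],[(-51,30,115),(15,30,115),(15,140,115),(-51,140,115),(-51,30,115)],[(110,-160,115),(110,-160,0),(-110,-160,0),(-110,160,0)],[(-40,80,115),(-40,90,115)]):
        p=((proj(c,H2W(q,poly))-[x0,y0])*s).astype(np.int32); cv2.polylines(im,[p],False,(0,0,255),1)
    cv2.imwrite(f"pics/ov_{c}.png",im)
E
python3 fit.py; python3 ov.py
```

```text
('top',) [ 6.08911e+02 -7.01830e+01 -1.79000e-01] [[0.1, -0.2], [0.6, -0.7], [0.3, 1.0], [-0.1, 1.3], [-0.4, -0.5], [-0.6, -0.3]]
('side',) [ 6.10497e+02 -7.03410e+01 -1.98000e-01] [[0.3, -0.0], [0.7, 0.8], [-1.4, -0.5], [-0.0, 0.4], [-0.5, -3.7], [0.4, 0.1]]
('top', 'side') [ 6.09804e+02 -7.04170e+01 -1.88000e-01] [[0.7, -0.9], [0.9, -0.5], [0.6, 0.2], [0.1, 0.9], [-0.4, -1.3], [-0.6, -0.8], [-0.7, -0.1], [0.9, 0.3], [-2.2, -0.3], [-0.4, 0.5], [-1.2, -3.3], [0.1, 0.4]]
```

View pics/ov_side.png

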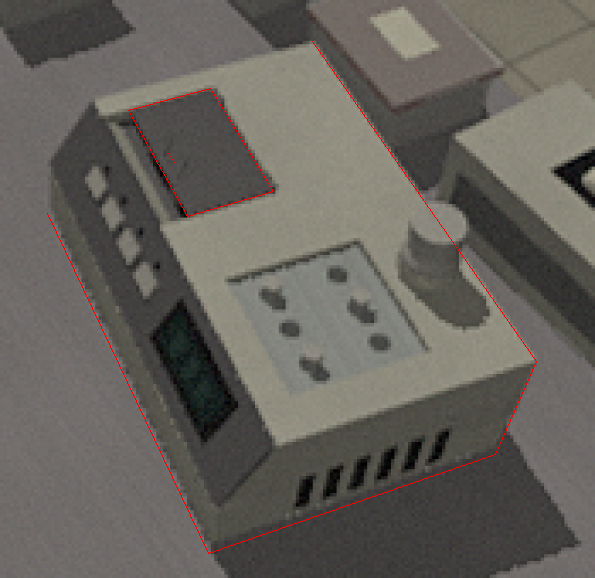

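View pics/ov_top.png

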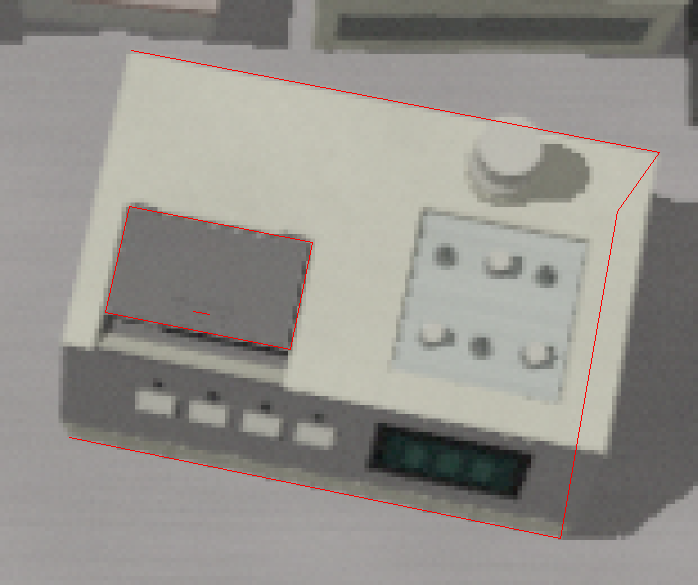

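```bash
cat >> h.py <<'E'
q=json.load(open("q.json"))
def rot(t,flip):
    hx=np.array([np.cos(q[2]),np.sin(q[2]),0]);z=np.array([0,0,1.])
    tz=np.sin(t)*hx-np.cos(t)*z; tx=np.cos(t)*hx+np.sin(t)*z
    if flip: tx=-tx
    return Ro.from_matrix(np.c_[tx,np.cross(tz,tx),tz]).as_euler("xyz")
def tcp(corner,t,back=0):
    "TCP so that the tip's front (-hx) corner is at heater point; back: retreat along tool axis"
    p=np.array(corner,float)+9.5*np.array([np.cos(t),0,np.sin(t)])+back*np.array([-np.sin(t),0,np.cos(t)])
    return H2W(q,p)[0]
def arc(r,th,off):  # outer-face point of the flap, off mm clear of it
    a=2+off; return (15-r*np.cos(th)+a*np.sin(th),85,113+r*np.sin(th)+a*np.cos(th))
E
python3 - <<'E'
from h import *
for flip in(0,1):
  for t in(0.5,0.4,0.):
    for c in((-42,85,115),(-38,68,101),arc(55,1.15,12)):
        for b in(0,130):
            j=robot.ik(tcp(c,t,b),rot(t,flip)); print(flip,t,b,tcp(c,t,b).round(),rot(t,flip).round(2),None if j is None else np.round(j,2))
E
```

```text
0 0.5 0 [593.  19. 120.] [ 3.14 -0.5  -0.19] [-0.07 -0.08  2.14 -0.1   0.59  1.76]
0 0.5 130 [531.  31. 234.] [ 3.14 -0.5  -0.19] [-0.05 -0.4   2.16 -0.09  0.89  1.75]
0 0.5 0 [593.   2. 106.] [ 3.14 -0.5  -0.19] [-0.11 -0.06  2.15 -0.07  0.56  1.7 ]
0 0.5 130 [532.  14. 220.] [ 3.14 -0.5  -0.19] [-0.09 -0.39  2.19 -0.06  0.85  1.69]
0 0.5 0 [639.  11. 173.] [ 3.14 -0.5  -0.19] [-0.08 -0.04  1.99 -0.08  0.7   1.73]
0 0.5 130 [578.  22. 288.] [ 3.14 -0.5  -0.19] [-0.06 -0.31  2.   -0.07  0.96  1.72]
0 0.4 0 [593.  19. 119.] [ 3.14 -0.4  -0.19] [-0.07 -0.03  2.05 -0.07  0.72  1.72]
0 0.4 130 [543.  29. 238.] [ 3.14 -0.4  -0.19] [-0.06 -0.3   2.05 -0.06  0.99  1.72]
0 0.4 0 [594.   2. 105.] [ 3.14 -0.4  -0.19] [-0.11 -0.01  2.06 -0.05  0.69  1.68]
0 0.4 130 [544.  11. 224.] [ 3.14 -0.4  -0.19] [-0.1  -0.29  2.07 -0.04  0.96  1.67]
0 0.4 0 [639.  10. 173.] [ 3.14 -0.4  -0.19] [-0.09  0.01  1.9  -0.05  0.83  1.7 ]
0 0.4 130 [590.  20. 292.] [ 3.14 -0.4  -0.19] [-0.07 -0.21  1.88 -0.05  1.08  1.7 ]
0 0.0 0 [594.  19. 115.] [ 3.14  0.   -0.19] [-0.1   0.25  1.71 -0.    1.19  1.66]
0 0.0 130
[... 1169 characters left out ...]
.14 0.4  2.95] [-0.1  -0.29  2.07 -0.04  0.96 -1.47]
1 0.4 0 [639.  10. 173.] [3.14 0.4  2.95] [-0.09  0.01  1.9  -0.05  0.83 -1.44]
1 0.4 130 [590.  20. 292.] [3.14 0.4  2.95] [-0.07 -0.21  1.88 -0.05  1.08 -1.44]
1 0.0 0 [594.  19. 115.] [3.14 0.   2.95] [-0.1   0.25  1.71  0.    1.19 -1.48]
1 0.0 130 [594.  19. 245.] [3.14 0.   2.95] [-0.1   0.13  1.58  0.    1.43 -1.48]
1 0.0 0 [594.   2. 101.] [3.14 0.   2.95] [-0.13  0.26  1.71  0.    1.16 -1.51]
1 0.0 130 [594.   2. 231.] [3.14 0.   2.95] [-0.13  0.14  1.6   0.    1.4  -1.51]
1 0.0 0 [640.  10. 169.] [3.14 0.   2.95] [-0.11  0.3   1.54  0.    1.31 -1.49]
1 0.0 130 [640.  10. 299.] [3.14 0.   2.95] [-0.11  0.22  1.39  0.    1.54 -1.49]
```

```bash
cat >> h.py <<'E'
def st(m=""):
    s=robot.state(); print(m,round(s["time_s"],2),np.round(s["ee_pos"],1),np.round(s["force"],1),round(s["opening"],2))
E
python3 - <<'E'
from h import *
s=robot.state(); p=np.array(s["ee_pos"])+[0,0,100]
robot.move_linear(p,max_speed=200)
robot.set_gripper(0.0)
t=.5;st("lift")
robot.move_pose(tcp((-42,85,115),t,130),rot(t,1));st("pre")
robot.move_linear(tcp((-42,85,115),t,30),max_speed=120);st("near")
for c in("side","top"): cv2.imwrite(f"pics/{c}1.png",robot.grab_frame(c)[100:320,200:480])
a=cv2.imread("pics/side1.png");cv2.imwrite("pics/s1.png",cv2.resize(a,None,fx=2.7,fy=2.7))
E
```

```text
lift 2.67 [185.1 596.9 322.5] [-0.2  0.5  0.7] 0.0
pre 5.03 [531.6  31.6 234. ] [ 0.  -0.3  0.5] 0.01
near 6.02 [578.7  22.2 146.5] [-0.5 -0.5 -0.1] 0.01
```

View pics/s1.png

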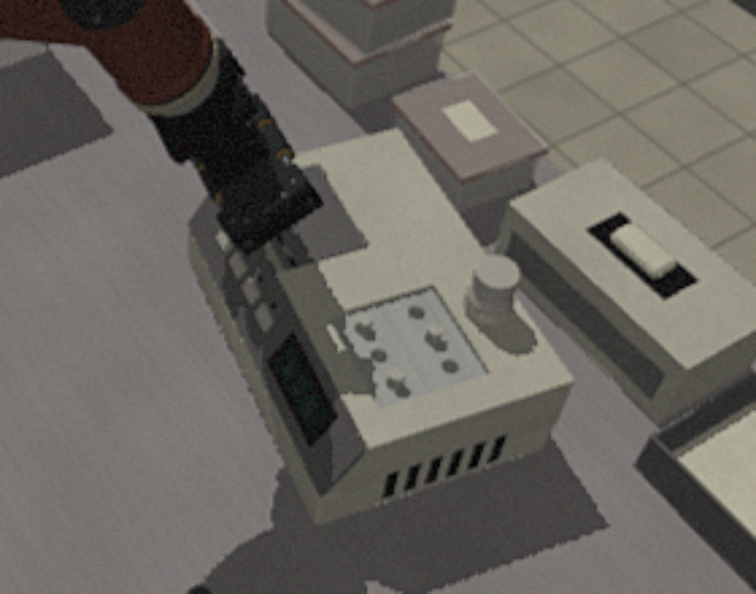

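The side view shows the shut fingers, at about (285,240) in the crop, above the flap's front edge, as planned. Next I press.

```bash
python3 - <<'E'
from h import *
t=.5
robot.move_linear(tcp((-42,85,119),t),max_speed=80);st("above")
hit=robot.move_linear(tcp((-42,85,104),t),max_speed=15,force_limit=12);print(hit);st("pressed")
robot.move_linear(tcp((-42,85,112),t,130),max_speed=250);st("away")
robot.wait(.7);st()
for c in("side","top"):
    a=robot.grab_frame(c)[100:320,200:480];cv2.imwrite(f"pics/{c}2.png",cv2.resize(a,None,fx=2.7,fy=2.7))
    for l in("button_top","flap_press"): print(c,l,[(np.round(d["box"]).tolist(),round(d["conf"],2)) for d in robot.look_for(l,c)])
    print(proj(c,H2W(q,[(-34,68,106)])), proj(c,H2W(q,[(15-27,85,175)])))
E
```

```text
above 6.6 [592.4  19.4 123.5] [-0.1 -0.3  0.5] 0.0
True
pressed 7.38 [593.4  19.3 112.6] [-5.3 -0.7  8.3] 0.01
away 8.06 [531.   31.  229.3] [-0.4 -0.  -0.4] 0.0
 8.76 [531.4  31.  230.7] [0.3 0.  0. ] 0.01
side button_top [([306.0, 185.0, 11.0, 11.0], 0.4)]
side flap_press [([305.0, 151.0, 27.0, 31.0], 0.45)]
[[310.18466801 188.11923547]] [[317.71577257 160.99891084]]
top button_top []
top flap_press [([250.0, 157.0, 41.0, 13.0], 0.55)]
[[276.58526971 179.47534982]] [[271.52165647 162.87021461]]
```

View pics/side2.png

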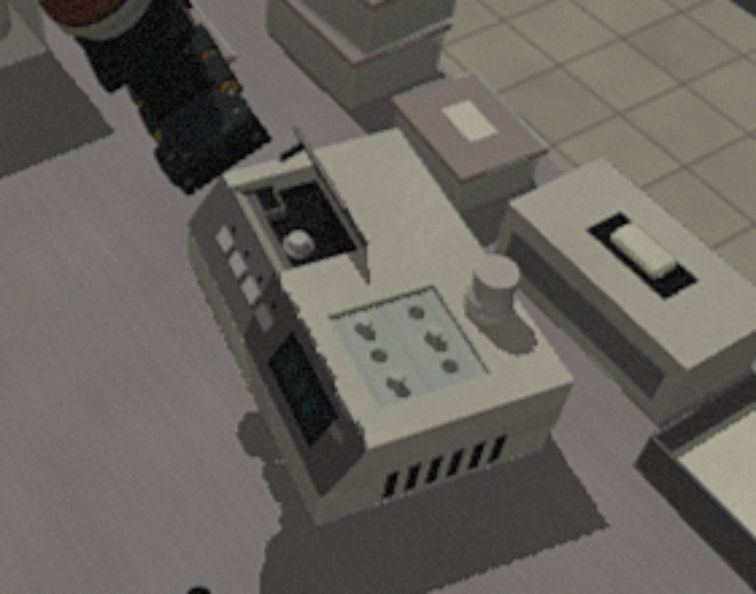

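View pics/top2.png

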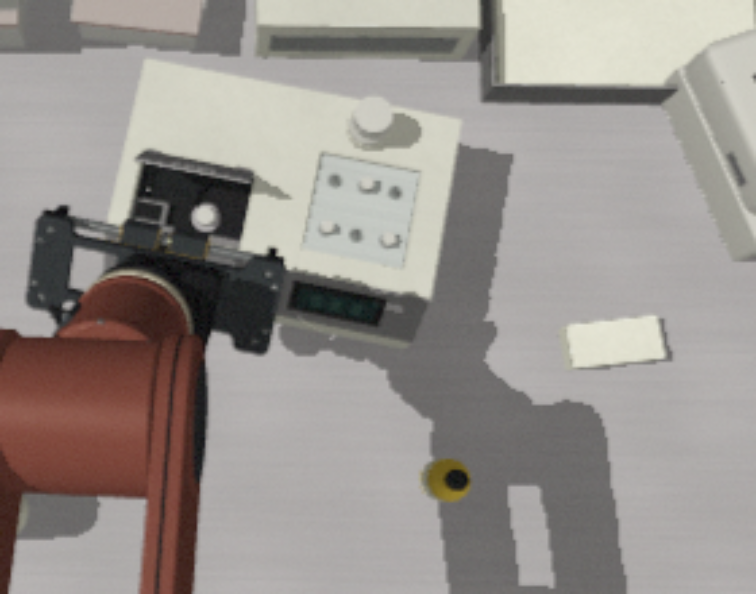

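The flap is open. The button is at (310,189) in the side picture and (276,180) in the top one, matching my prediction to within a pixel. Next I press it.

```bash
python3 - <<'E'
from h import *
t=.5; c=(-37,68,110)
robot.move_linear(tcp(c,t,110),max_speed=150)
robot.move_linear(tcp(c,t,0),max_speed=100);st("above")
hit=robot.move_linear(tcp((-37,68,97),t),max_speed=15,force_limit=20);print(hit);st("pressed")
s=robot.state()["ee_pos"]; print("corner z",s[2]-9.5*np.sin(t))
robot.wait(.2);st()
robot.move_linear(tcp(c,t,110),max_speed=200);st("away")
a=robot.grab_frame("side")[100:320,200:480];cv2.imwrite("pics/side3.png",cv2.resize(a,None,fx=2.7,fy=2.7))
E
```

```text
above 10.66 [594.6   1.8 115.3] [0.1 0.5 0.4] 0.01
True
pressed 11.38 [595.2   1.7 105.1] [-7.9  0.4 10.9] 0.01
corner z 100.55766905158859
 11.57 [595.1   1.7 105.1] [-6.2  0.2  9. ] 0.01
away 12.32 [542.1  11.6 209.8] [-0.  -0.7 -0.7] 0.01
```

View pics/side3.png

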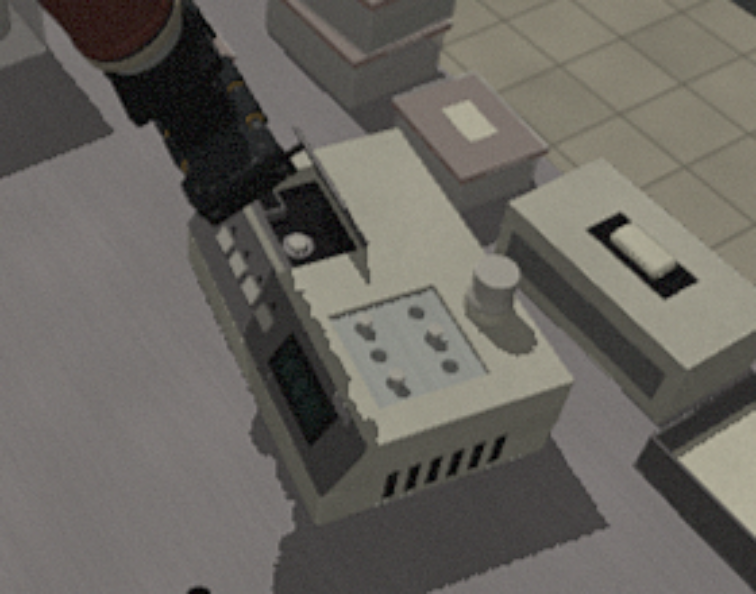

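```bash
python3 - <<'E'
from h import *
p=np.array(robot.state()["ee_pos"]); robot.move_linear(p+[-10,0,90],max_speed=200)
c=arc(55,1.15,12)
robot.move_pose(tcp(c,0,110),rot(0,1)); st("high")
robot.move_linear(tcp(c,0,0),max_speed=120); st("behind")
for n in("side","top"):
    a=robot.grab_frame(n)[100:320,200:480];cv2.imwrite(f"pics/{n}4.png",cv2.resize(a,None,fx=2.7,fy=2.7))
E
```

```text
high 13.78 [639.2  10.4 276.8] [-0.4  0.2  0.6] 0.01
behind 14.85 [640.9  10.3 170.2] [ 0.4 -0.1  0.8] 0.01
```

View pics/side4.png

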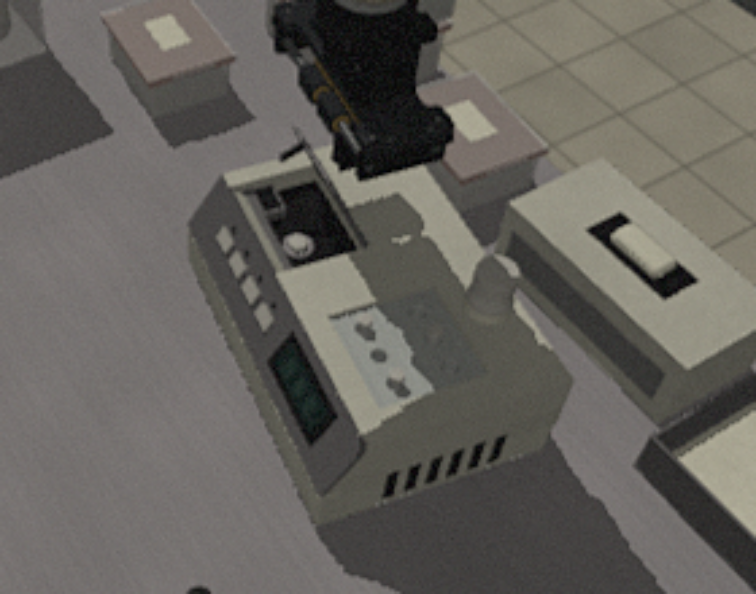

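The button now sits lower, at (298,244) in the crop. The gripper is behind the open flap at about (350,165) and clear of it. Next I sweep the flap shut.

```bash
python3 - <<'E'
from h import *
for th in np.r_[1.15,np.arange(1.0,0.05,-0.15),0.06]:
    h=robot.move_linear(tcp(arc(55+7*(1-th/1.15),th,0),0),max_speed=60,force_limit=25)
    st(f"{th:.2f} {h}")
    if h: break
for n in("side",):
    a=robot.grab_frame(n)[100:320,200:480];cv2.imwrite(f"pics/{n}5.png",cv2.resize(a,None,fx=2.7,fy=2.7))
E
```

```text
1.15 False 15.3 [629.4  12.4 164.3] [ 0.2 -0.5  0.8] 0.01
1.00 False 15.59 [621.4  13.9 161. ] [ 0.8  0.7 -0.2] 0.0
0.85 False 15.88 [613.9  15.3 156.7] [ 1.9 -0.9  0.8] 0.0
0.70 False 16.18 [607.   16.7 151.3] [ 2.2 -0.7 -0.4] 0.01
0.55 False 16.48 [600.9  17.8 144.8] [0.8 0.3 0.4] 0.0
0.40 False 16.77 [595.8  18.7 137.4] [ 0.8 -0.6  1.2] 0.0
0.25 False 17.07 [591.9  19.5 129.2] [-0.4  0.2  1.9] 0.01
0.10 False 17.38 [589.2  20.  120.4] [-0.1 -0.5  1.4] 0.0
0.06 False 17.62 [589.2  20.  118.5] [-1.6 -0.8  1.8] 0.01
```

View pics/side5.png

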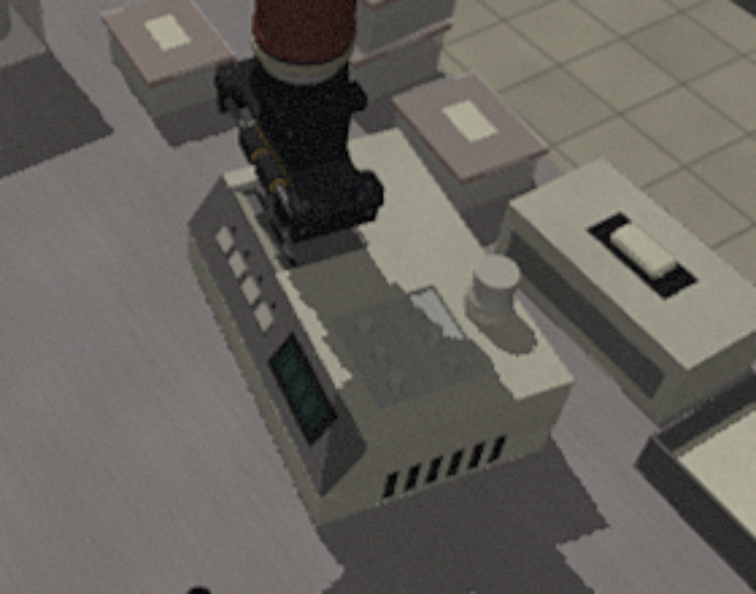

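The flap is down under the fingertips at about (290,255). Now the final press.

```bash
python3 - <<'E'
from h import *
e=np.array(robot.state()["ee_pos"])
h=robot.move_linear([e[0],e[1],102],max_speed=15,force_limit=14);print(h);st("pressed")
robot.wait(.2);st()
robot.move_linear([e[0],e[1],125],max_speed=40);st("up")
robot.move_linear([e[0]-100,e[1],280],max_speed=200);robot.wait(.5);st("away")
for n in("side","top"):
    a=robot.grab_frame(n)[100:320,200:480];cv2.imwrite(f"pics/{n}6.png",cv2.resize(a,None,fx=2.7,fy=2.7))
E
```

```text
True
pressed 18.37 [589.4  20.  110.6] [-1.8 -1.   4.8] 0.01
 18.57 [589.3  20.  110.2] [-0.3 -0.3  2.3] -0.0
up 19.09 [589.2  20.  125.1] [ 0.6 -0.5  0.2] 0.01
away 20.67 [489.2  20.  279.8] [ 0.1 -0.5 -0.3] 0.01
```

View pics/side6.png

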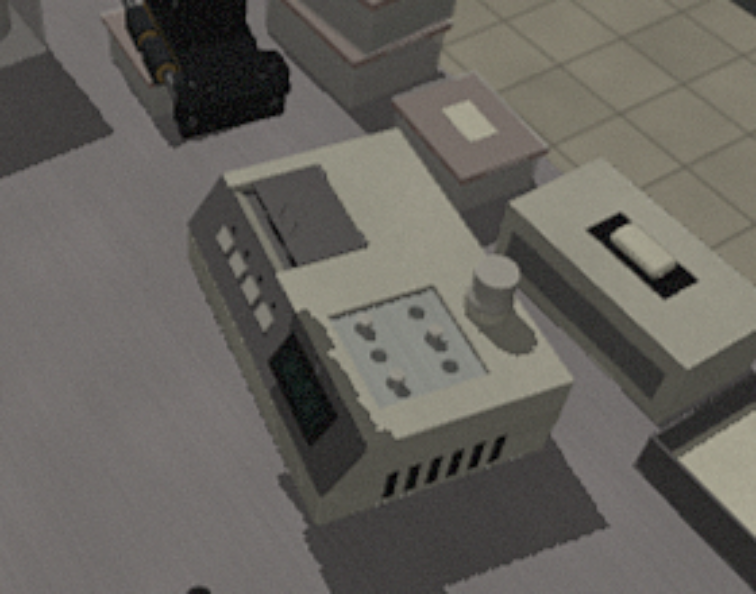

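View pics/top6.png

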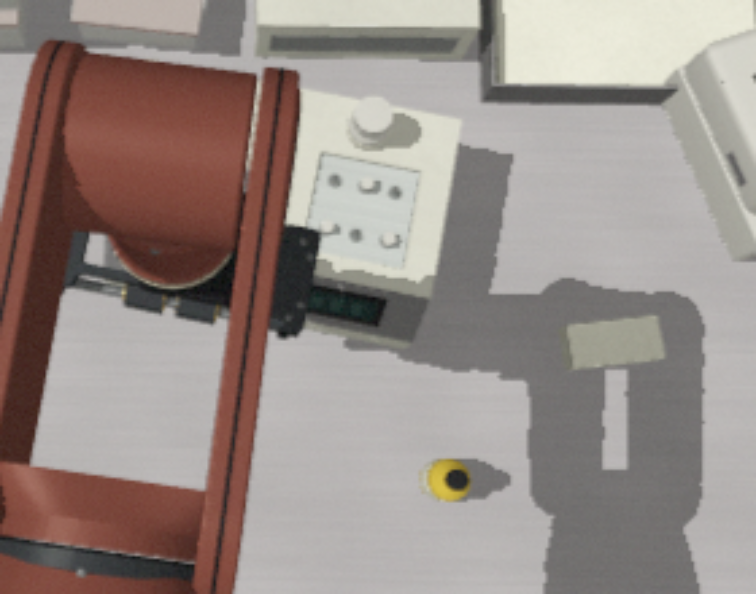

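```bash
python3 - <<'E'
from h import *
robot.wait(.5)
f=robot.grab_frame("side"); a=cv2.imread("pics/side0.png")
d=cv2.absdiff(cv2.GaussianBlur(f,(5,5),0),cv2.GaussianBlur(a,(5,5),0)).max(2)[155:205,285:340]
print(d.mean(),d.max())
b=robot.look_for("small_jar","side");print([x["box"] for x in b[:1]]);st()
robot.hand_in()
E
```

```text
3.178909090909091 6
[[371.3, 194.1, 17.7, 24.5]]
 21.37 [489.2  20.  280. ] [ 0.8 -0.4 -0.2] 0.0
the job is handed in; nothing more can be done
```

The job is done and handed in at 21.4 s of the 51 s allowed. `hand_in` gave no verdict, so what follows rests on my own checks.

- **Opening:** I pressed the front edge of the flap to its stop, about 7 mm down with the force limit set at 12 N, and backed off. The flap sprang fully open with the arm clear, and the picture shows it.
- **Reset button:** I pressed it until the force limit stopped the arm. The fingertip was then at z = 100.6 mm, against about 101 mm expected for fully in. The button also looked about 5 mm lower in the side picture.
- **Closing:** I swept the flap shut from behind, meeting only about 2 N. I then pressed it down to about -0.11 rad, estimated from the tool height, and released it.
- **Final state:** The flap stayed flush for about 2 s after I let go. Around the flap, the last side picture differs from the first only by noise (at most 6 of 255 grey levels). The gripper was about 160 mm above the casing top, with no real force on it.
- **Other objects:** The tubes, small jar, yellow bottle and carton look unmoved in the pictures. I did not measure their positions, and I did not check the tall bottle and tub separately at the end.

No check failed. One reading was less clear: the button press showed about 8 N sideways along with the 11 N downward force. I put this down to the tilted tool.

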